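Zero the balance, tip in the steel balls, record the weight

ROBOT

A 6-joint arm with a two-finger parallel gripper is mounted at the origin on the work surface. World frame = base frame: x ahead of the robot, y to its left, z up, the work surface at z = 0. Lengths are in m, angles in rad, forces in N, time in s.
With the tool pointing down it reaches from about 0.375 to 0.9 m from the base axis. Payload 3.1 kg.
Tool frame: the origin (TCP) lies at the very end of the fingers, on their centre line; the grasp point (between the pads) lies 19 mm behind it; z points along the fingers, y is the direction in which the jaws open and shut (so a half turn about z gives the same grasp; the last joint's range is limited). The gripper opens to 87 mm and grips with 3 to 60 N. Pads are 19 mm wide; open, the fingers measure 117 mm over their backs; the gripper's body (75 mm by 190 mm) begins 51 mm behind the grasp point.
Start: joints at [-1.345, 0.527, 1.433, -0, 1.181, -0.178], TCP at [0.246, -0.575, 0.223] pointing down, gripper open.
Joint ranges: [-3.08, 3.08], [-0.75, 2.2], [0.22, 2.44], [-1.43, 4.57], [0, 2.65], [-2.85, 2.85]. Speed limits (rad/s): [2.79, 2.79, 3.14, 3.14, 3.14, 3.14].

INTERFACE

Orientations are given as a unit quaternion [x, y, z, w].
In Python, from rig import robot gives the robot as it stands. The module is installed in compiled form; this text tells all that it offers.
- The arm moves only by the tool send_rows, never from a script. Its argument "deltas" is a list of rows, each an object of numbers: "tx", "ty", "tz": the shift along the tool's x, y, z in cm; "rx", "ry", "rz": the turn, a rotation vector about the tool's x, y, z in rad. A call has 1 to 5 rows; each row is the pose to reach, as a shift and turn from the pose commanded when the call began, along the tool's axes at that moment; what a row does not reach only later rows make up. A row lasts 1/12 s, in which the tool goes at most 41.7 mm and 7.16 degrees, less where a joint would pass 70% of its speed; a pose out of reach is approached as far as the arm can. A call with a gripper value outside its range is refused whole. "claw" is the finger opening in cm, from 0 to 8.7, set as the call begins (left out, the last holds). The fingers move at their own pace and stop on an object; "squeeze" is the grip in N (left out, the last holds). Time passes only in rows, so rows that repeat a pose let the fingers close. It gives the time, the measured TCP pose, the force and the opening at its end, in the units of the state.
- robot.get_obs(): the state, without advancing time (a new reading comes with each control period).
- robot.camera(name): name is "scene" or "top"; returns a dict with "color" (384x512x3 uint8, red, green, blue), "z_map" (384x512 float32, m along the optical axis (not along the pixel's ray), 0 where there is no reading), "intrinsics" (3x3 intrinsics, pixels), "distortion" ([k1, k2, p1, p2, k3] as OpenCV has them; the pictures are not rectified), "R" (3x3) and "t" (3): a world point X has camera coordinates R X + t. Camera axes: x right, y down, z forward; pixel columns grow to the right and rows downward; lengths in m; the calibration is good to about 2 mm. A picture is of the moment at which its call begins.
- robot.hand_in(): hands the job in, once; it reports no verdict.
Trained networks look in the newest picture that a camera, given by its name, has taken for a name from the list of things; names that differ only in an ending like _2 or _b are one class to them, and where a whole thing is asked for, a point or a joint stands for the part that bears it (a point fixed in the world has none). Each returns a list of dicts, best first, with "p" (0 to 1); they miss things now and then, are a little off and sometimes report something else, mostly with a low value. They report only what shows in the picture. A call takes as long as a camera call.
- robot.outline_of(label, camera): "pixels" (384x512 bool, what is visible of it) and "xy" ([column, row] in pixels, amid what is visible of it).
- robot.tip_of(label, camera): "xy" ([column, row] in pixels: a listed point, or the origin of a listed thing).
The state is a dict: "time": time; "q": joint angles; "joint_velocities": joint speeds; "joint_torque": joint torques, N m; "position": TCP position; "tool_rot": TCP orientation; "ft_force": force on the tool from outside, world axes, zero at the start; "moment": the same for the moment, N m; "grip_width": finger opening in m.
Only numpy, scipy, OpenCV 4.12 (cv2) and the standard library are available. Lean on these libraries where they do the work, as an engineer would, in place of code of your own. Each camera call takes 0.05 s, during which the arm holds its last target.

TASK

Weigh the steel balls: with the pan still empty, press the round zero button on the readout unit fully down and let it go. Then pull the tilt-out hopper's bar steadily forward to its stop so that all five balls roll into the balance's pan, and when they are in, press the oblong record button fully down and let it go. Press each button only at its own time, and leave the other things on the bench where they are.

Things in the scene. Friction and masses are not known exactly. Their poses are not given: they have to be found in the camera images.
- pan (a point): Centre of the floor of the balance's rectangular steel pan, 50 mm above the bench; fixed on the low white balance (190 x 220 mm); 164 (along x) x 194 (along y) mm inside, rim 41 mm above its floor. x points level away from the operator, towards the hopper, z up.
- hopper_pivot (a point): Fixed point on the hopper's hinge axis, midway between the two grey cheeks of the stand, 135 mm above the bench, just beyond and above the pan's far edge. y lies along the hinge, x points level away from the pan (to the upright hopper's back), z up.
- hopper_bar (a point): Middle of the tilt-out hopper's steel handle bar: round, 10 mm thick, 96 mm long along its y axis (parallel to the hinge), on two 10 mm posts; 86 mm between the posts and 45 mm below the bar are open. Upright it is 70.5 mm behind (+x of) and 130 mm above the hinge axis; pulled forward it swings on a circle of radius 148 mm about that axis, up a little, then down.
- hopper (a joint): Tilt, rad, of the open aluminium hopper (120 mm wide, back 80 mm high, front sloping out 45 degrees over the pan): 0 upright (rear stop, start), growing as its top is pulled over the pan, 1.2 at its forward stop. Hinge friction 0.25 N m: it stays about where it is left; pulling takes 2 to 5 N. The balls roll out from about 0.8 rad on.
- zero_top (a point): Centre of the top of the ROUND button (zero): dark disc 30 mm in diameter in a round black housing (46 mm), on the white readout unit's flat top. Up, it is about 62 mm above the bench. Pressed straight down.
- zero (a joint): Travel of the round button, m: 0 up, 0.006 fully down (4 N, spring return).
- rec_top (a point): Centre of the top of the OBLONG button (record): 22 x 40 mm in a 34 x 52 mm black housing, beside the round one, centres 80 mm apart; either may be on the left. Up, about 62 mm above the bench; pressed straight down. Its x axis (short side) points to the back of the flat-topped unit (120 x 170 mm, 40 mm high), where a blank screen is let in flush.
- rec (a joint): Travel of the oblong button, m: 0 up, 0.006 fully down (4 N, spring return).
- flask: Bystander: loose steel flask with a black cap, 72 mm diameter, 130 mm high; origin at the centre of its underside.
- beaker: Bystander: loose clear beaker, 72 mm diameter, 95 mm high; origin at the centre of its underside.
- calculator: Bystander: loose black calculator 155 x 78 x 14 mm; origin at the centre of its underside, x along its length.
- ball0_center (a point): Centre of one of the five loose steel balls, 22 mm in diameter, 44 g, that start in the hopper.
- ball1_center (a point): Centre of one of the five loose steel balls, 22 mm in diameter, 44 g, that start in the hopper.
- ball2_center (a point): Centre of one of the five loose steel balls, 22 mm in diameter, 44 g, that start in the hopper.
- ball3_center (a point): Centre of one of the five loose steel balls, 22 mm in diameter, 44 g, that start in the hopper.
- ball4_center (a point): Centre of one of the five loose steel balls, 22 mm in diameter, 44 g, that start in the hopper.

How it is judged:
By the outcome, as a careful person would: the job done as asked, in the order asked, and still so for the second after the job is handed in, with the robot touching nothing.
It also fails if it takes over 67 s, if anything falls off the work surface, if the arm or the gripper's body presses on something with over 40 N, if the wrist force passes 120 N, or if a joint passes its speed limit or range.

## Working session

There is one attempt and no reset: what is moved stays moved. The work goes in short steps, Python scripts to look and compute and a tool call to move; the robot and the scene stay as the last step left them, time stands still between calls to the robot, and variables do not carry over. Pictures are saved under pics/ and viewed, and the job is handed in when it is done.

Besides the shell and the picture viewer there is one more tool, called by a JSON object that holds its "api" and its "payload". send_rows: Moves the arm, as the interface text tells. Its arguments: {"type":"object","properties":{"deltas":{"type":"array","items":{"type":"object","properties":{"tx":{"type":"number"},"ty":{"type":"number"},"tz":{"type":"number"},"rx":{"type":"number"},"ry":{"type":"number"},"rz":{"type":"number"}}}},"claw":{"type":"number"},"squeeze":{"type":"number"}},"required":["deltas"]}

```bash
mkdir -p pics
cat > h.py <<'E'
from rig import robot
import numpy as np, cv2
def px2w(c,xy,z=None,depth=None):
    K=np.array(c["intrinsics"]);d=np.array(c["distortion"])
    n=cv2.undistortPoints(np.array([[xy]],float),K,d)[0,0]
    R=np.array(c["R"]);t=np.array(c["t"])
    ray=R.T@np.array([n[0],n[1],1]);o=-R.T@t
    if depth is not None: return o+ray*depth
    return o+ray*((z-o[2])/ray[2])
E
python3 - <<'E'
from h import *
o=robot.get_obs();print(o['time'],o['position'],o['tool_rot'],o['grip_width'])
for n in("scene","top"):
    c=robot.camera(n);cv2.imwrite(f"pics/{n}0.png",c["color"][:,:,::-1])
    print(n,-c["R"].T@c["t"])
    for l,z in(("pan",.05),("hopper_pivot",.135),("hopper_bar",.265),("zero_top",.062),("rec_top",.062),("flask",0),("beaker",0),("calculator",0)):
        for r in robot.tip_of(l,n)[:2]:
            xy=r["xy"];dz=c["z_map"][int(xy[1]),int(xy[0])]
            print(l,round(r["p"],2),np.round(xy,1),"planeZ",px2w(c,xy,z=z).round(4),"depth",px2w(c,xy,depth=dz).round(4))
E
```

```text
0.0 [ 0.24545643 -0.5739846   0.22159382] [ 9.79682152e-01  2.00553561e-01 -1.35403268e-05 -1.07217671e-03] 0.0869364876342085
scene [1.01142364 0.30806938 1.2595991 ]
hopper_pivot 0.61 [242.5 229.2] planeZ [0.5835 0.0245 0.135 ] depth [0.591  0.0295 0.1547]
hopper_bar 0.72 [393.5 207.9] planeZ [0.4058 0.3229 0.265 ] depth [0.252  0.3267 0.0124]
hopper_bar 0.7 [225.8 232. ] planeZ [0.6581 0.0297 0.265 ] depth [0.6599 0.031  0.2699]
zero_top 0.41 [352.1 248.3] planeZ [0.4507 0.2801 0.062 ] depth [0.4497 0.2801 0.0599]
rec_top 0.44 [382.2 260.1] planeZ [0.4391 0.3627 0.062 ] depth [0.4393 0.3627 0.0624]
flask 0.56 [301.  316.1] planeZ [0.6607 0.2497 0.    ] depth [0.6903 0.2546 0.1064]
beaker 0.57 [150.4 216. ] planeZ [ 0.6365 -0.2537  0.    ] depth [ 0.6572 -0.2226  0.0698]
beaker 0.18 [377.6 257.7] planeZ [0.4097 0.3516 0.    ] depth [0.4386 0.3495 0.0606]
calculator 0.62 [396.3 209.6] planeZ [0.2452 0.3362 0.    ] depth [0.2548 0.3358 0.0157]
top [ 0.37079406 -0.02585078  1.31097367]
pan 0.69 [246.1 180.6] planeZ [0.4914 0.0396 0.05  ] depth [0.4914 0.0396 0.05  ]
hopper_pivot 0.71 
[... 164 characters left out ...]
hopper_bar 0.87 [243.8 112.5] planeZ [0.6638 0.0357 0.265 ] depth [ 0.7402  0.0517 -0.0077]
zero_top 0.62 [234.5 147.5] planeZ [0.6012 0.0781 0.062 ] depth [0.5846 0.0706 0.1517]
zero_top 0.46 [170.2 195. ] planeZ [0.4426 0.2922 0.062 ] depth [0.4431 0.2947 0.0522]
rec_top 0.61 [150.2 194.9] planeZ [0.4428 0.3607 0.062 ] depth [0.4429 0.3608 0.0614]
flask 0.82 [189.2 132.9] planeZ [0.6661 0.2445 0.    ] depth [0.643  0.2233 0.1025]
beaker 0.73 [148.2 198.5] planeZ [0.4337 0.3868 0.    ] depth [0.4307 0.3668 0.0637]
beaker 0.62 [331.7 138.2] planeZ [ 0.6452 -0.2573  0.    ] depth [ 0.644  -0.2563  0.0057]
calculator 0.89 [158.9 254.7] planeZ [0.238  0.3456 0.    ] depth [0.2387 0.3435 0.0073]
```

Run:
```python
import cv2
for n,(x0,x1,y0,y1) in(("top0",(120,360,80,280)),("scene0",(120,440,140,380))):
    i=cv2.imread(f"pics/{n}.png")[y0:y1,x0:x1];cv2.imwrite(f"pics/{n}c.png",cv2.resize(i,None,fx=800/i.shape[1]*.9,fy=800/i.shape[1]*.9,interpolation=cv2.INTER_CUBIC))
```

```text
(no output)
```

View pics/top0.png

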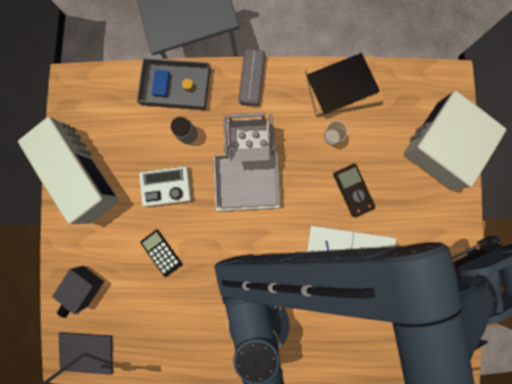

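```bash
sleep 1; ls pics
```

```text
scene0.png
scene0c.png
top0.png
top0c.png
```

View pics/top0c.png

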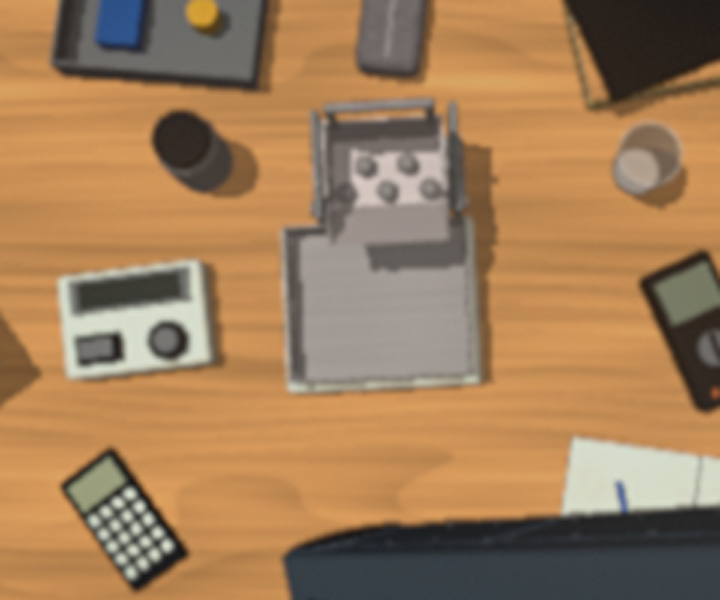

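View pics/scene0c.png

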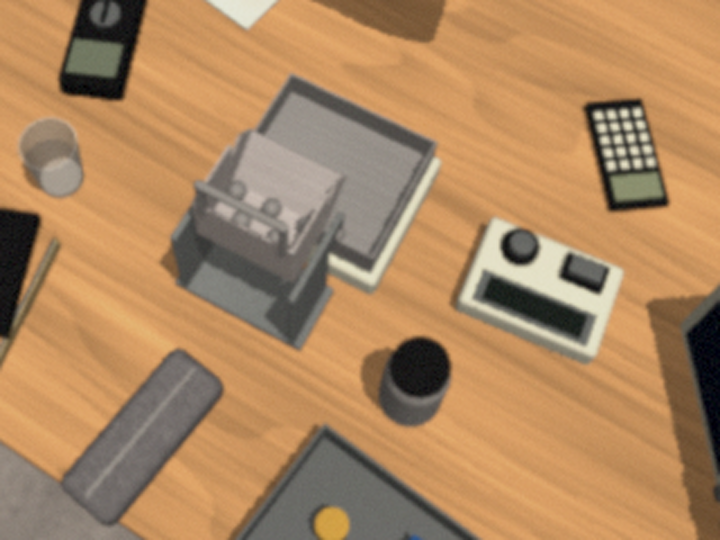

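```bash
cat >> h.py <<'E'
def cloud(c):
    K=np.array(c["intrinsics"]);d=np.array(c["distortion"])
    v,u=np.mgrid[:384,:512]
    n=cv2.undistortPoints(np.stack([u.ravel(),v.ravel()],1).astype(float)[:,None],K,d)[:,0]
    z=c["z_map"].ravel()
    P=np.c_[n*z[:,None],z];W=(P-c["t"])@np.array(c["R"])
    W[z==0]=np.nan
    return W.reshape(384,512,3)
E
python3 - <<'E'
from h import *
for n in("top","scene"):
    c=robot.camera(n);W=cloud(c);x,y,z=W[...,0],W[...,1],W[...,2]
    print(n)
    for a in ([(176,193.7),(153,196)] if n=="top" else [(351.1,248.8),(380.,260)]): print("btn",px2w(c,a,z=.062).round(4))
    for a in ([(120+327/3,80+112/3),(120+435/3,80+104/3)] if n=="top" else [(120+200/2.25,140+187/2.25),(120+290/2.25,140+228/2.25)]): print("barend",px2w(c,a,z=.268).round(4))
    m=(z>.235)&(z<.29)&(abs(x-.66)<.06)&(abs(y-.03)<.08)
    p=W[m];print("bar",m.sum(),np.median(p,0).round(4),p[:,1].min(),p[:,1].max())
    if m.sum()>5: print(np.polyfit(p[:,1],p[:,0],1))
    m=(z>.053)&(z<.075)&(abs(x-.45)<.06)&(y>.23)&(y<.42)
    p=W[m];
    for lo,hi in((.25,.32),(.33,.4)):
        q=p[(p[:,1]>lo)&(p[:,1]<hi)];print("btn",len(q),((q.min(0)+q.max(0))/2).round(4),q.mean(0).round(4),np.ptp(q,axis=0).round(3))
    # pan rim / balance
    m=(z>.08)&(z<.1)&(x<.6)&(x>.35)&(abs(y-.04)<.15);p=W[m]
    print("rim",len(p),cv2.minAreaRect(p[:,:2].astype(np.float32)) if len(p)>5 else "")
    m=(z>.03)&(z<.048)&(x<.56)&(x>.33)&(y>.2)&(y<.45);p=W[m]
    r=cv2.minAreaRect(p[:,:2].astype(np.float32)); print("unit",r)
    for l in("zero_top","rec_top"):
        for r in robot.outline_of(l,n)[:2]: print(l,r["p"],np.round(r["xy"]),px2w(c,r["xy"],z=.062).round(4))
E
```

```text
top
btn [0.4469 0.2726 0.062 ]
btn [0.4392 0.351  0.062 ]
barend [0.6494 0.0771 0.268 ]
barend [ 0.6564 -0.0241  0.268 ]
bar 149 [0.6562 0.0293 0.2671] -0.02128099573185753 0.0833711268087789
[-0.05089977  0.65812539]
btn 71 [0.448  0.2743 0.0593] [0.4485 0.2757 0.059 ] [0.037 0.035 0.012]
btn 92 [0.4396 0.3565 0.0593] [0.4392 0.3573 0.059 ] [0.034 0.049 0.012]
rim 207 ((0.5031272172927856, 0.04094859957695007), (0.19436714053153992, 0.20043154060840607), 2.9765329360961914)
unit ((0.47413501143455505, 0.3211228847503662), (0.12153724581003189, 0.16790898144245148), 6.965023040771484)
rec_top 0.59 [150. 198.] [0.4341 0.3615 0.062 ]
scene
btn [0.4534 0.2785 0.062 ]
btn [0.4419 0.3576 0.062 ]
barend [ 0.661  -0.0131  0.268 ]
barend [0.6512 0.0853 0.268 ]
bar 247 [0.6577 0.0323 0.2684] -0.020319084552800373 0.08308948482997469
[-0.04301165  0.65882958]
btn 140 [0.4498 0.2796 0.06  ] [0.4512 0.2799 0.0593] [0.036 0.042 0.014]
btn 182 [0.4401 0.3566 0.0608] [0.4408 0.3564 0.0601] [0.039 0.053 0.015]
rim 417 ((0.4906933009624481, 0.03859037160873413), (0.17391379177570343, 0.2019781768321991), 2.7248237133026123)
unit ((0.4734780788421631, 0.32235339283943176), (0.12443629652261734, 0.17163600027561188), 6.528938293457031)
rec_top 0.54 [380. 260.] [0.4422 0.358  0.062 ]
```

```bash
cat >> h.py <<'E'
from scipy.spatial.transform import Rotation as Ro
def delta(tx,yaw=None,p=None,R=None):
    o=robot.get_obs()
    p=np.array(o["position"]) if p is None else np.array(p)
    R=Ro.from_quat(o["tool_rot"]) if R is None else R
    d=R.inv().apply(np.array(tx)-p)*100
    T=R if yaw is None else Ro.from_euler("z",np.radians(yaw))*Ro.from_euler("x",np.pi)
    r=(R.inv()*T).as_rotvec()
    print("t cm",d.round(2),"len",np.linalg.norm(d).round(1),"r",r.round(4),"deg",np.degrees(np.linalg.norm(r)).round(1))
    return np.array(tx),T
def st():
    o=robot.get_obs();R=Ro.from_quat(o["tool_rot"]);x=R.as_matrix()[:,0]
    print("t",round(o["time"],2),"p",np.round(o["position"],4),"yaw",np.degrees(np.arctan2(x[1],x[0])).round(2),"zaxis",R.as_matrix()[:,2].round(3),"F",np.round(o["ft_force"],2),"q",np.round(o["q"],2),"w",round(o["grip_width"],4))
E
python3 - <<'E'
from h import *
st()
p,R=delta([.45,-.30,.32]); p,R=delta([.45,0,.32],p=p,R=R); p,R=delta([.45,.277,.2],yaw=7,p=p,R=R)
E
```

```text
t 1.2 p [ 0.2456 -0.5747  0.2226] yaw 23.14 zaxis [-0. -0. -1.] F [-0.05 -0.06  0.1 ] q [-1.35  0.53  1.43 -0.    1.18 -0.18] w 0.087
t cm [ 29.59 -17.23  -9.74] len 35.6 r [0. 0. 0.] deg 0.0
t cm [ 11.79 -27.59  -0.  ] len 30.0 r [0. 0. 0.] deg 0.0
t cm [ 10.88 -25.47  12.  ] len 30.2 r [0.     0.     0.2816] deg 16.1
```

{"api": "send_rows", "payload": {"deltas": [{"tx": 3.3,"ty": -1.9,"tz": -1.1},{"tx": 6.6,"ty": -3.8,"tz": -2.2},{"tx": 9.9,"ty": -5.7,"tz": -3.3},{"tx": 13.2,"ty": -7.6,"tz": -4.4},{"tx": 16.5,"ty": -9.5,"tz": -5.5}], "claw": 0, "squeeze": 20}}

```text
schema error: expected keys tx, ty, tz, rx, ry, rz
```

{"api": "send_rows", "payload": {"deltas": [{"tx": 3.3,"ty": -1.9,"tz": -1.1},{"tx": 6.6,"ty": -3.8,"tz": -2.2},{"tx": 9.9,"ty": -5.7,"tz": -3.3},{"tx": 13.1,"ty": -7.7,"tz": -4.2},{"tx": 13.1,"ty": -7.7,"tz": -4.2}]}}

```text
schema error: expected keys tx, ty, tz, rx, ry, rz
```

{"api": "send_rows", "payload": {"deltas": [{"tx": 1.4,"ty": -3.3},{"tx": 2.8,"ty": -6.6},{"tx": 4.2,"ty": -9.9},{"tx": 5.6,"ty": -13.2},{"tx": 7.0,"ty": -16.5}]}}

```text
schema error: expected keys tx, ty, tz, rx, ry, rz
```

{"api": "send_rows", "payload": {"deltas": [{"tx": 1.4,"ty": -3.3},{"tx": 2.8,"ty": -6.6},{"tx": 4.2,"ty": -9.9},{"tx": 4.8,"ty": -11.1},{"tx": 4.8,"ty": -11.1}]}}

```text
schema error: expected keys tx, ty, tz, rx, ry, rz
```

```bash
python3 -c "
from h import *
st(); delta([.45,.277,.2],yaw=7)"
```

```text
t 1.2 p [ 0.2456 -0.5747  0.2226] yaw 23.14 zaxis [-0. -0. -1.] F [-0.05 -0.06  0.1 ] q [-1.35  0.53  1.43 -0.    1.18 -0.18] w 0.087
t cm [ 52.26 -70.29   2.25] len 87.6 r [0.     0.     0.2816] deg 16.1
```

All keys are needed.

{"api": "send_rows", "payload": {"deltas": [{"tx": 3.3,"ty": -1.9,"tz": -1.1,"rx": 0,"ry": 0,"rz": 0},{"tx": 6.6,"ty": -3.8,"tz": -2.2,"rx": 0,"ry": 0,"rz": 0},{"tx": 9.9,"ty": -5.7,"tz": -3.3,"rx": 0,"ry": 0,"rz": 0},{"tx": 13.2,"ty": -7.6,"tz": -4.4,"rx": 0,"ry": 0,"rz": 0},{"tx": 16.5,"ty": -9.5,"tz": -5.5,"rx": 0,"ry": 0,"rz": 0}], "claw": 0, "squeeze": 20}}

```text
time: 1.62
position: [0.3607, -0.4211, 0.278]
tool_rot: [0.98, 0.2, 0.0, -0.0]
ft_force: [0.2, -0.2, -0.7]
grip_width: 0.0613
```

{"api": "send_rows", "payload": {"deltas": [{"tx": 3.3,"ty": -1.9,"tz": -1.1,"rx": 0,"ry": 0,"rz": 0},{"tx": 6.6,"ty": -3.8,"tz": -2.2,"rx": 0,"ry": 0,"rz": 0},{"tx": 9.9,"ty": -5.7,"tz": -3.3,"rx": 0,"ry": 0,"rz": 0},{"tx": 13.1,"ty": -7.7,"tz": -4.2,"rx": 0,"ry": 0,"rz": 0},{"tx": 13.1,"ty": -7.7,"tz": -4.2,"rx": 0,"ry": 0,"rz": 0}]}}

```text
time: 2.03
position: [0.454, -0.2951, 0.3219]
tool_rot: [0.979, 0.204, 0.003, 0.0]
ft_force: [-1.1, -1.3, 0.0]
grip_width: 0.0281
```

{"api": "send_rows", "payload": {"deltas": [{"tx": 1.4,"ty": -3.3,"tz": 0,"rx": 0,"ry": 0,"rz": 0},{"tx": 2.8,"ty": -6.6,"tz": 0,"rx": 0,"ry": 0,"rz": 0},{"tx": 4.2,"ty": -9.9,"tz": 0,"rx": 0,"ry": 0,"rz": 0},{"tx": 5.6,"ty": -13.2,"tz": 0,"rx": 0,"ry": 0,"rz": 0},{"tx": 7.0,"ty": -16.5,"tz": 0,"rx": 0,"ry": 0,"rz": 0}]}}

```text
time: 2.45
position: [0.4493, -0.1198, 0.3195]
tool_rot: [0.98, 0.2, 0.0, 0.0]
ft_force: [1.1, 0.5, -0.2]
grip_width: 0.0019
```

{"api": "send_rows", "payload": {"deltas": [{"tx": 1.4,"ty": -3.3,"tz": 0,"rx": 0,"ry": 0,"rz": 0},{"tx": 2.8,"ty": -6.6,"tz": 0,"rx": 0,"ry": 0,"rz": 0},{"tx": 4.2,"ty": -9.9,"tz": 0,"rx": 0,"ry": 0,"rz": 0},{"tx": 4.8,"ty": -11.1,"tz": 0,"rx": 0,"ry": 0,"rz": 0},{"tx": 4.8,"ty": -11.1,"tz": 0,"rx": 0,"ry": 0,"rz": 0}]}}

```text
time: 2.87
position: [0.4496, 0.0025, 0.3196]
tool_rot: [0.979, 0.203, 0.0, -0.0]
ft_force: [0.3, 0.6, -0.2]
grip_width: 0.0008
```

```bash
python3 -c "
from h import *
st(); delta([.45,.277,.2],yaw=7)"
```

```text
t 2.87 p [0.4496 0.0025 0.3196] yaw 23.38 zaxis [-0.     0.001 -1.   ] F [ 0.29  0.56 -0.17] q [-0.24  0.17  1.72  0.    1.26  0.92] w 0.0008
t cm [ 10.93 -25.17  11.99] len 29.9 r [-9.000e-04 -2.000e-04  2.859e-01] deg 16.4
```

{"api": "send_rows", "payload": {"deltas": [{"tx": 1.5,"ty": -3.4,"tz": 0.5,"rx": 0,"ry": 0,"rz": 0.04},{"tx": 3.0,"ty": -6.8,"tz": 1.5,"rx": 0,"ry": 0,"rz": 0.08},{"tx": 4.5,"ty": -10.2,"tz": 3,"rx": 0,"ry": 0,"rz": 0.12},{"tx": 6,"ty": -13.6,"tz": 4.5,"rx": 0,"ry": 0,"rz": 0.16},{"tx": 7.5,"ty": -17,"tz": 6,"rx": 0,"ry": 0,"rz": 0.2}]}}

```text
time: 3.28
position: [0.4531, 0.1861, 0.2591]
tool_rot: [0.995, 0.1, 0.001, 0.0]
ft_force: [0.8, -1.3, 1.0]
grip_width: 0.0006
```

```bash
python3 -c "
from h import *
st(); delta([.45,.277,.1],yaw=7)"
```

```text
t 3.28 p [0.4531 0.1861 0.2591] yaw 11.48 zaxis [ 0.001 -0.001 -1.   ] F [ 0.85 -1.35  0.97] q [ 0.16  0.3   1.72 -0.    1.12  1.53] w 0.0006
t cm [ 1.48 -8.98 15.91] len 18.3 r [ 0.0008 -0.0013  0.0782] deg 4.5
```

{"api": "send_rows", "payload": {"deltas": [{"tx": 0.4,"ty": -2.2,"tz": 3,"rx": 0,"ry": 0,"rz": 0.03},{"tx": 0.8,"ty": -4.4,"tz": 6,"rx": 0,"ry": 0,"rz": 0.06},{"tx": 1.2,"ty": -6.6,"tz": 9,"rx": 0,"ry": 0,"rz": 0.08},{"tx": 1.5,"ty": -9,"tz": 12,"rx": 0,"ry": 0,"rz": 0.08},{"tx": 1.5,"ty": -9,"tz": 14,"rx": 0,"ry": 0,"rz": 0.08}]}}

```text
time: 3.7
position: [0.4488, 0.2789, 0.1169]
tool_rot: [0.998, 0.063, -0.0, -0.0]
ft_force: [0.2, 0.5, 0.3]
grip_width: 0.0009
```

{"api": "send_rows", "payload": {"deltas": [{"tx": 0,"ty": 0,"tz": 0,"rx": 0,"ry": 0,"rz": 0},{"tx": 0,"ty": 0,"tz": 0,"rx": 0,"ry": 0,"rz": 0}]}}

```text
time: 3.87
position: [0.4488, 0.2759, 0.1186]
tool_rot: [0.998, 0.062, -0.001, 0.001]
ft_force: [-0.1, -0.6, 0.3]
grip_width: 0.0006
```

Run:
```python
from h import *
st(); delta([.45,.277,.07],yaw=7)
c=robot.camera("scene");i=c["color"][200:320,290:450,::-1];cv2.imwrite("pics/s1.png",cv2.resize(i,None,fx=5,fy=5,interpolation=cv2.INTER_CUBIC))
```

```text
t 3.87 p [0.4488 0.2759 0.1186] yaw 7.08 zaxis [-0.003 -0.001 -1.   ] F [-0.15 -0.6   0.28] q [ 0.34  0.55  1.77 -0.    0.82  1.79] w 0.0006
t cm [ 0.14 -0.1   4.86] len 4.9 r [0.0011 0.0027 0.0014] deg 0.2
```

View pics/s1.png

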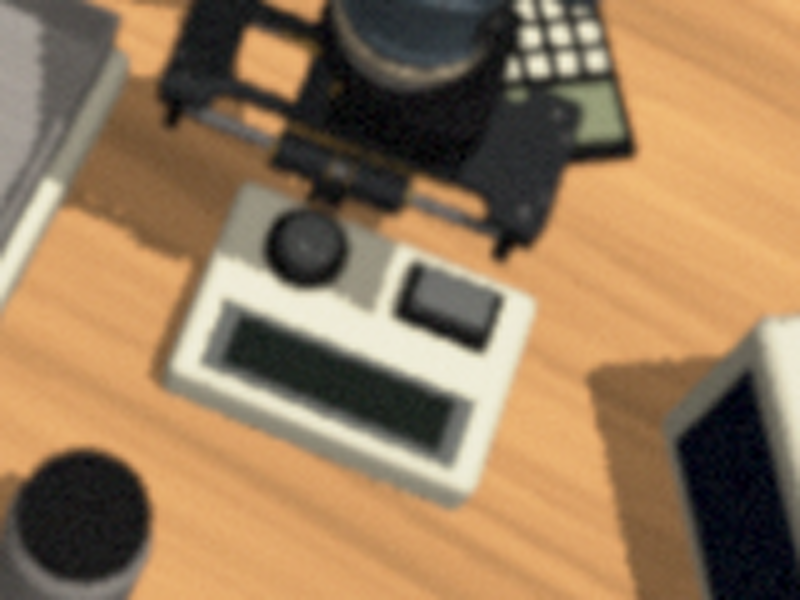

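The picture shows the closed fingertips (crop 330,185) above and before the round button (305,245), with the unit clear. Descending.

{"api": "send_rows", "payload": {"deltas": [{"tx": 0.1,"ty": -0.1,"tz": 1.5,"rx": 0,"ry": 0,"rz": 0},{"tx": 0.1,"ty": -0.1,"tz": 3,"rx": 0,"ry": 0,"rz": 0},{"tx": 0.1,"ty": -0.1,"tz": 4.5,"rx": 0,"ry": 0,"rz": 0},{"tx": 0.1,"ty": -0.1,"tz": 5,"rx": 0,"ry": 0,"rz": 0},{"tx": 0.1,"ty": -0.1,"tz": 5,"rx": 0,"ry": 0,"rz": 0}]}}

```text
time: 4.33
position: [0.4505, 0.2772, 0.0701]
tool_rot: [0.998, 0.061, 0.0, -0.0]
ft_force: [-0.6, -0.5, -0.4]
grip_width: 0.0004
```

{"api": "send_rows", "payload": {"deltas": [{"tx": 0,"ty": 0,"tz": 0.2,"rx": 0,"ry": 0,"rz": 0},{"tx": 0,"ty": 0,"tz": 0.4,"rx": 0,"ry": 0,"rz": 0},{"tx": 0,"ty": 0,"tz": 0.5,"rx": 0,"ry": 0,"rz": 0},{"tx": 0,"ty": 0,"tz": 0.5,"rx": 0,"ry": 0,"rz": 0}]}}

```text
time: 4.67
position: [0.4501, 0.2781, 0.0651]
tool_rot: [0.998, 0.062, 0.0, -0.0]
ft_force: [0.1, -0.3, -0.5]
grip_width: 0.0005
```

{"api": "send_rows", "payload": {"deltas": [{"tx": 0,"ty": 0,"tz": 0.1,"rx": 0,"ry": 0,"rz": 0},{"tx": 0,"ty": 0,"tz": 0.2,"rx": 0,"ry": 0,"rz": 0},{"tx": 0,"ty": 0,"tz": 0.2,"rx": 0,"ry": 0,"rz": 0}]}}

```text
time: 4.92
position: [0.4497, 0.2781, 0.0625]
tool_rot: [0.998, 0.062, -0.0, 0.0]
ft_force: [0.3, 0.3, -0.4]
grip_width: 0.0002
```

{"api": "send_rows", "payload": {"deltas": [{"tx": 0,"ty": 0,"tz": 0.1,"rx": 0,"ry": 0,"rz": 0},{"tx": 0,"ty": 0,"tz": 0.2,"rx": 0,"ry": 0,"rz": 0},{"tx": 0,"ty": 0,"tz": 0.2,"rx": 0,"ry": 0,"rz": 0}]}}

```text
time: 5.17
position: [0.4497, 0.2781, 0.0605]
tool_rot: [0.998, 0.062, -0.0, -0.0]
ft_force: [-0.9, -0.3, 1.6]
grip_width: 0.0002
```

{"api": "send_rows", "payload": {"deltas": [{"tx": 0,"ty": 0,"tz": 0.1,"rx": 0,"ry": 0,"rz": 0},{"tx": 0,"ty": 0,"tz": 0.2,"rx": 0,"ry": 0,"rz": 0},{"tx": 0,"ty": 0,"tz": 0.2,"rx": 0,"ry": 0,"rz": 0}]}}

```text
time: 5.42
position: [0.4497, 0.2781, 0.0585]
tool_rot: [0.998, 0.062, -0.0, -0.0]
ft_force: [-0.6, -0.2, 2.2]
grip_width: 0.0004
```

{"api": "send_rows", "payload": {"deltas": [{"tx": 0,"ty": 0,"tz": 0.1,"rx": 0,"ry": 0,"rz": 0},{"tx": 0,"ty": 0,"tz": 0.15,"rx": 0,"ry": 0,"rz": 0},{"tx": 0,"ty": 0,"tz": 0.15,"rx": 0,"ry": 0,"rz": 0}]}}

```text
time: 5.67
position: [0.4497, 0.2781, 0.057]
tool_rot: [0.998, 0.062, -0.0, -0.0]
ft_force: [-1.6, 1.0, 3.4]
grip_width: 0.0007
```

{"api": "send_rows", "payload": {"deltas": [{"tx": 0,"ty": 0,"tz": 0.1,"rx": 0,"ry": 0,"rz": 0},{"tx": 0,"ty": 0,"tz": 0.1,"rx": 0,"ry": 0,"rz": 0},{"tx": 0,"ty": 0,"tz": 0.1,"rx": 0,"ry": 0,"rz": 0}]}}

```text
time: 5.92
position: [0.4498, 0.2781, 0.0564]
tool_rot: [0.998, 0.062, 0.0, -0.0]
ft_force: [-0.9, -0.1, 5.5]
grip_width: 0.0006
```

{"api": "send_rows", "payload": {"deltas": [{"tx": 0,"ty": 0,"tz": 0.1,"rx": 0,"ry": 0,"rz": 0},{"tx": 0,"ty": 0,"tz": 0.1,"rx": 0,"ry": 0,"rz": 0},{"tx": 0,"ty": 0,"tz": 0.1,"rx": 0,"ry": 0,"rz": 0}]}}

```text
time: 6.17
position: [0.4498, 0.2781, 0.0563]
tool_rot: [0.998, 0.062, 0.0, -0.0]
ft_force: [-3.1, -0.5, 13.4]
grip_width: 0.0003
```

{"api": "send_rows", "payload": {"deltas": [{"tx": 0,"ty": 0,"tz": 0.1,"rx": 0,"ry": 0,"rz": 0},{"tx": 0,"ty": 0,"tz": 0.1,"rx": 0,"ry": 0,"rz": 0},{"tx": 0,"ty": 0,"tz": 0.1,"rx": 0,"ry": 0,"rz": 0}]}}

```text
time: 6.42
position: [0.4498, 0.2781, 0.0561]
tool_rot: [0.998, 0.062, 0.0, -0.0]
ft_force: [-2.9, -2.0, 19.0]
grip_width: 0.0009
```

{"api": "send_rows", "payload": {"deltas": [{"tx": 0,"ty": 0,"tz": -2,"rx": 0,"ry": 0,"rz": 0},{"tx": 0,"ty": 0,"tz": -6,"rx": 0,"ry": 0,"rz": 0},{"tx": 0,"ty": 0,"tz": -10,"rx": 0,"ry": 0,"rz": 0},{"tx": 0,"ty": 0,"tz": -14,"rx": 0,"ry": 0,"rz": 0},{"tx": 0,"ty": 0,"tz": -18,"rx": 0,"ry": 0,"rz": 0}], "claw": 3}}

```text
time: 6.83
position: [0.4495, 0.2777, 0.2354]
tool_rot: [0.998, 0.062, -0.0, 0.0]
ft_force: [1.0, 1.2, -0.6]
grip_width: 0.025
```

{"api": "send_rows", "payload": {"deltas": [{"tx": 0,"ty": 0,"tz": -4,"rx": 0,"ry": 0,"rz": -0.1},{"tx": 0,"ty": 0,"tz": -8,"rx": 0,"ry": 0,"rz": -0.2},{"tx": 0,"ty": 0,"tz": -10,"rx": 0,"ry": 0,"rz": -0.3},{"tx": 0,"ty": 0,"tz": -10,"rx": 0,"ry": 0,"rz": -0.4},{"tx": 0,"ty": 0,"tz": -10,"rx": 0,"ry": 0,"rz": -0.5}]}}

```text
time: 7.25
position: [0.4509, 0.2783, 0.336]
tool_rot: [0.951, 0.309, 0.003, 0.0]
ft_force: [0.2, -0.0, 0.2]
grip_width: 0.0302
```

Run:
```python
from h import *
st(); delta([.657,.031,.34],yaw=92.7)
c=robot.camera("scene");i=c["color"][140:380,120:440,::-1];cv2.imwrite("pics/s2.png",cv2.resize(i,None,fx=2.25,fy=2.25,interpolation=cv2.INTER_CUBIC))
```

```text
t 7.25 p [0.4509 0.2783 0.336 ] yaw 36.03 zaxis [ 0.005  0.001 -1.   ] F [ 0.16 -0.04  0.16] q [ 0.34  0.28  1.52 -0.    1.34  1.28] w 0.0302
t cm [ 2.13 32.12 -0.34] len 32.2 r [ 0.0039 -0.0036 -0.9891] deg 56.7
```

View pics/s2.png

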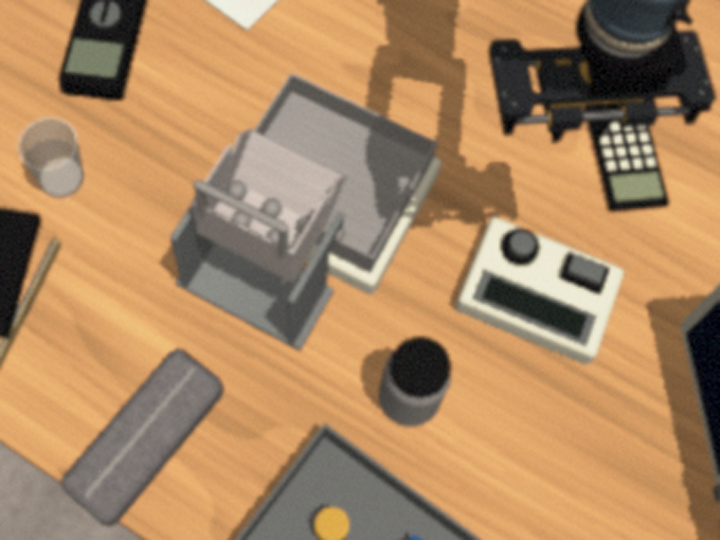

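The round button (crop 520,245) is back up, the unit has not moved, and the balls are still in the hopper (crop 255,210).

{"api": "send_rows", "payload": {"deltas": [{"tx": 0.2,"ty": 3.3,"tz": 0,"rx": 0,"ry": 0,"rz": -0.1},{"tx": 0.4,"ty": 6.6,"tz": 0,"rx": 0,"ry": 0,"rz": -0.2},{"tx": 0.6,"ty": 9.9,"tz": 0,"rx": 0,"ry": 0,"rz": -0.3},{"tx": 0.8,"ty": 13.2,"tz": 0,"rx": 0,"ry": 0,"rz": -0.4},{"tx": 1.0,"ty": 16.5,"tz": 0,"rx": 0,"ry": 0,"rz": -0.5}]}}

```text
time: 7.72
position: [0.5549, 0.1486, 0.3332]
tool_rot: [0.845, 0.534, -0.0, -0.0]
ft_force: [0.6, -0.1, 0.1]
grip_width: 0.03
```

Run:
```python
from h import *
st(); delta([.657,.031,.34],yaw=92.7)
```

```text
t 7.72 p [0.5549 0.1486 0.3332] yaw 64.55 zaxis [-0.001 -0.    -1.   ] F [ 0.55 -0.1   0.08] q [ 0.07  0.35  1.42 -0.    1.38  0.51] w 0.03
t cm [-6.23 14.27 -0.69] len 15.6 r [-1.000e-03  4.000e-04 -4.913e-01] deg 28.1
```

{"api": "send_rows", "payload": {"deltas": [{"tx": -1.3,"ty": 3,"tz": -0.2,"rx": 0,"ry": 0,"rz": -0.1},{"tx": -2.6,"ty": 6,"tz": -0.4,"rx": 0,"ry": 0,"rz": -0.2},{"tx": -3.9,"ty": 9,"tz": -0.6,"rx": 0,"ry": 0,"rz": -0.3},{"tx": -5.2,"ty": 12,"tz": -0.7,"rx": 0,"ry": 0,"rz": -0.4},{"tx": -6.2,"ty": 14.2,"tz": -0.7,"rx": 0,"ry": 0,"rz": -0.49}]}}

```text
time: 8.13
position: [0.6572, 0.03, 0.34]
tool_rot: [0.691, 0.722, -0.0, 0.0]
ft_force: [0.2, 1.0, 0.6]
grip_width: 0.0297
```

{"api": "send_rows", "payload": {"deltas": [{"tx": 0,"ty": 0,"tz": 0,"rx": 0,"ry": 0,"rz": 0},{"tx": 0,"ty": 0,"tz": 0,"rx": 0,"ry": 0,"rz": 0}]}}

```text
time: 8.3
position: [0.6558, 0.0313, 0.3393]
tool_rot: [0.693, 0.72, -0.001, -0.001]
ft_force: [0.2, -0.2, 0.7]
grip_width: 0.03
```

Run:
```python
from h import *
st(); delta([.657,.031,.295],yaw=92.7); delta([.657,.031,.245],yaw=92.7)
```

```text
t 8.3 p [0.6558 0.0313 0.3393] yaw 92.19 zaxis [-0.002  0.001 -1.   ] F [ 0.25 -0.16  0.72] q [-0.12  0.48  1.19  0.    1.47 -0.16] w 0.03
t cm [-0.04  0.13  4.43] len 4.4 r [-0.0024 -0.0006 -0.009 ] deg 0.5
t cm [-0.04  0.14  9.43] len 9.4 r [-0.0024 -0.0006 -0.009 ] deg 0.5
```

{"api": "send_rows", "payload": {"deltas": [{"tx": 0,"ty": 0.1,"tz": 2,"rx": 0,"ry": 0,"rz": -0.01},{"tx": 0,"ty": 0.1,"tz": 4,"rx": 0,"ry": 0,"rz": -0.01},{"tx": 0,"ty": 0.1,"tz": 5.9,"rx": 0,"ry": 0,"rz": -0.01},{"tx": 0,"ty": 0.1,"tz": 5.9,"rx": 0,"ry": 0,"rz": -0.01},{"tx": 0,"ty": 0.1,"tz": 5.9,"rx": 0,"ry": 0,"rz": -0.01}]}}

```text
time: 8.72
position: [0.655, 0.034, 0.2809]
tool_rot: [0.688, 0.726, -0.001, -0.002]
ft_force: [0.8, 0.2, 0.5]
grip_width: 0.0296
```

Run:
```python
from h import *
st()
for n,(x0,x1,y0,y1) in (("scene",(160,320,170,290)),("top",(180,340,60,180))):
    c=robot.camera(n);i=c["color"][y0:y1,x0:x1,::-1];cv2.imwrite(f"pics/3{n}.png",cv2.resize(i,None,fx=5,fy=5,interpolation=cv2.INTER_CUBIC))
```

```text
t 8.72 p [0.655  0.034  0.2809] yaw 93.04 zaxis [-0.004  0.001 -1.   ] F [0.8  0.24 0.54] q [-0.12  0.52  1.28  0.    1.35 -0.17] w 0.0296
```

View pics/3scene.png

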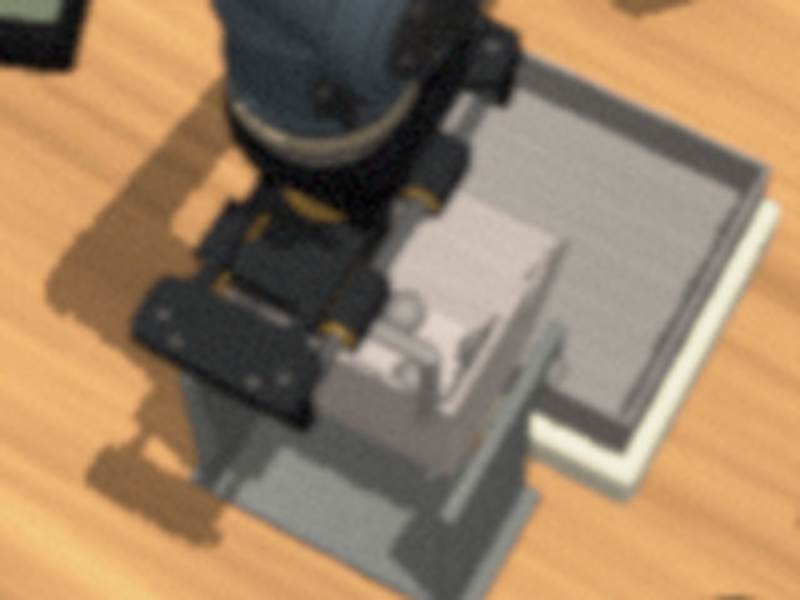

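View pics/3top.png

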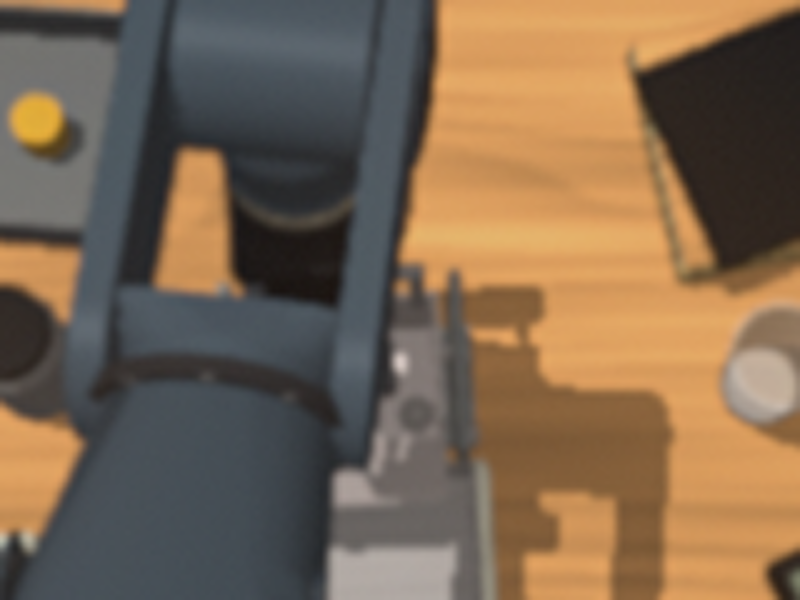

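{"api": "send_rows", "payload": {"deltas": [{"tx": 0,"ty": 0.1,"tz": 0.5,"rx": 0,"ry": 0,"rz": 0},{"tx": 0,"ty": 0.1,"tz": 1,"rx": 0,"ry": 0,"rz": 0},{"tx": 0,"ty": 0.1,"tz": 1,"rx": 0,"ry": 0,"rz": 0}]}}

```text
time: 9.07
position: [0.6572, 0.0329, 0.2716]
tool_rot: [0.688, 0.726, -0.0, -0.0]
ft_force: [-0.4, -0.2, 0.1]
grip_width: 0.0301
```

{"api": "send_rows", "payload": {"deltas": [{"tx": 0,"ty": 0,"tz": 0.8,"rx": 0,"ry": 0,"rz": 0},{"tx": 0,"ty": 0,"tz": 1.6,"rx": 0,"ry": 0,"rz": 0},{"tx": 0,"ty": 0,"tz": 2.4,"rx": 0,"ry": 0,"rz": 0},{"tx": 0,"ty": 0,"tz": 2.4,"rx": 0,"ry": 0,"rz": 0}]}}

```text
time: 9.4
position: [0.656, 0.0328, 0.2453]
tool_rot: [0.688, 0.726, -0.001, -0.002]
ft_force: [0.9, -0.4, -0.4]
grip_width: 0.0299
```

Run:
```python
from h import *
st()
c=robot.camera("scene");i=c["color"][170:290,160:320,::-1];cv2.imwrite(f"pics/4.png",cv2.resize(i,None,fx=5,fy=5,interpolation=cv2.INTER_CUBIC))
```

```text
t 9.4 p [0.656  0.0328 0.2453] yaw 93.02 zaxis [-0.005  0.001 -1.   ] F [ 0.94 -0.36 -0.41] q [-0.12  0.55  1.32 -0.    1.28 -0.17] w 0.0299
```

View pics/4.png

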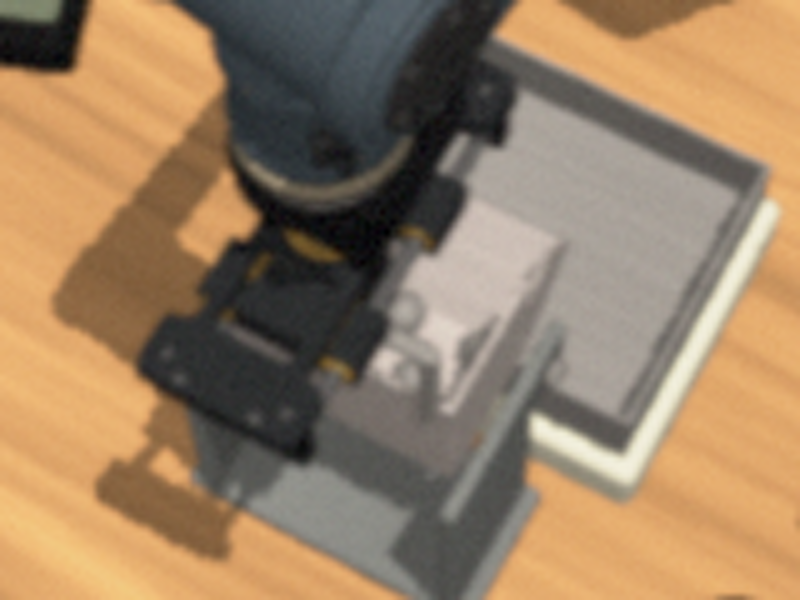

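The fingers stand astride the bar (crop 380,345) with no contact force. I'll narrow the cage and start the pull.

{"api": "send_rows", "payload": {"deltas": [{"tx": 0,"ty": 0,"tz": 0,"rx": 0,"ry": 0,"rz": 0},{"tx": 0,"ty": 0,"tz": 0,"rx": 0,"ry": 0,"rz": 0},{"tx": 0,"ty": 0,"tz": 0,"rx": 0,"ry": 0,"rz": 0}], "claw": 1.6, "squeeze": 5}}

```text
time: 9.7
position: [0.6579, 0.0327, 0.2485]
tool_rot: [0.688, 0.726, 0.0, 0.0]
ft_force: [0.4, 0.1, 0.0]
grip_width: 0.0193
```

{"api": "send_rows", "payload": {"deltas": [{"tx": 0,"ty": -0.15,"tz": 0,"rx": 0,"ry": 0,"rz": 0},{"tx": 0,"ty": -0.3,"tz": 0,"rx": 0,"ry": 0,"rz": 0}]}}

```text
time: 9.87
position: [0.6546, 0.0326, 0.2484]
tool_rot: [0.688, 0.726, 0.0, 0.0]
ft_force: [0.1, 0.7, -0.3]
grip_width: 0.0167
```

{"api": "send_rows", "payload": {"deltas": [{"tx": 0,"ty": -0.44,"tz": -0.21,"rx": 0,"ry": 0,"rz": 0},{"tx": 0,"ty": -0.89,"tz": -0.43,"rx": 0,"ry": 0,"rz": 0},{"tx": 0,"ty": -1.33,"tz": -0.64,"rx": 0,"ry": 0,"rz": 0}]}}

```text
time: 10.12
position: [0.6415, 0.0319, 0.255]
tool_rot: [0.688, 0.726, 0.001, 0.001]
ft_force: [3.3, 0.8, -0.6]
grip_width: 0.0162
```

{"api": "send_rows", "payload": {"deltas": [{"tx": 0,"ty": -0.46,"tz": -0.17,"rx": 0,"ry": 0,"rz": 0},{"tx": 0,"ty": -0.93,"tz": -0.33,"rx": 0,"ry": 0,"rz": 0},{"tx": 0,"ty": -1.39,"tz": -0.5,"rx": 0,"ry": 0,"rz": 0}]}}

```text
time: 10.37
position: [0.6277, 0.0311, 0.2605]
tool_rot: [0.688, 0.726, 0.001, 0.001]
ft_force: [3.8, 0.0, 2.9]
grip_width: 0.0163
```

Run:
```python
from h import *
st()
c=robot.camera("scene");i=c["color"][170:290,160:320,::-1];cv2.imwrite(f"pics/5.png",cv2.resize(i,None,fx=5,fy=5,interpolation=cv2.INTER_CUBIC))
```

```text
t 10.37 p [0.6277 0.0311 0.2605] yaw 93.03 zaxis [ 0.003 -0.    -1.   ] F [3.85 0.05 2.89] q [-0.13  0.49  1.38  0.    1.26 -0.18] w 0.0163
```

View pics/5.png

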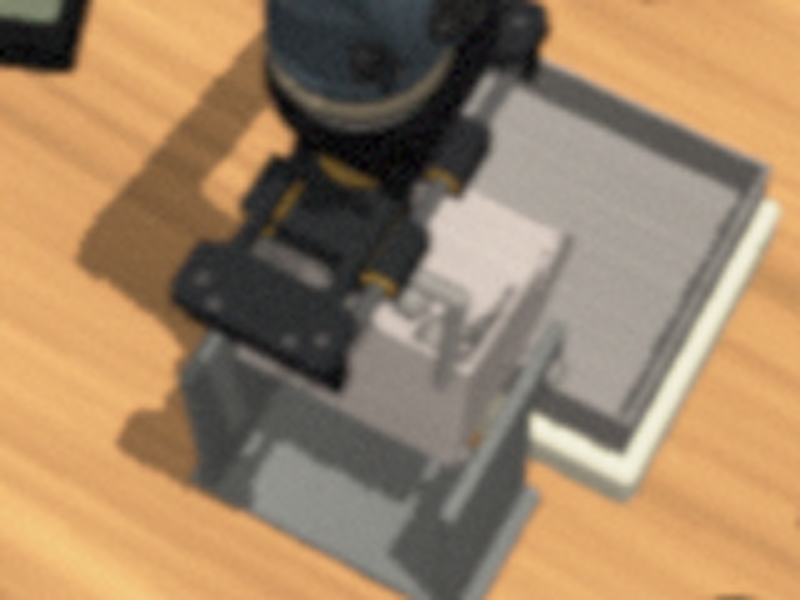

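The hopper tilts with the cage at about 4 N, and the bar sits at crop (430,285). Continuing along the arc.

{"api": "send_rows", "payload": {"deltas": [{"tx": 0,"ty": -0.48,"tz": -0.12,"rx": 0,"ry": 0,"rz": 0},{"tx": 0,"ty": -0.96,"tz": -0.24,"rx": 0,"ry": 0,"rz": 0},{"tx": 0,"ty": -1.44,"tz": -0.36,"rx": 0,"ry": 0,"rz": 0}]}}

```text
time: 10.67
position: [0.6127, 0.0303, 0.2635]
tool_rot: [0.688, 0.726, 0.0, 0.0]
ft_force: [2.9, 0.4, 1.8]
grip_width: 0.0163
```

{"api": "send_rows", "payload": {"deltas": [{"tx": 0,"ty": -0.49,"tz": -0.07,"rx": 0,"ry": 0,"rz": 0},{"tx": 0,"ty": -0.98,"tz": -0.15,"rx": 0,"ry": 0,"rz": 0},{"tx": 0,"ty": -1.46,"tz": -0.22,"rx": 0,"ry": 0,"rz": 0}]}}

```text
time: 10.92
position: [0.5976, 0.0295, 0.2652]
tool_rot: [0.688, 0.726, -0.0, -0.0]
ft_force: [2.4, -0.2, 1.7]
grip_width: 0.016
```

{"api": "send_rows", "payload": {"deltas": [{"tx": 0,"ty": -0.49,"tz": -0.02,"rx": 0,"ry": 0,"rz": 0},{"tx": 0,"ty": -0.98,"tz": -0.05,"rx": 0,"ry": 0,"rz": 0},{"tx": 0,"ty": -1.47,"tz": -0.07,"rx": 0,"ry": 0,"rz": 0}]}}

```text
time: 11.17
position: [0.5829, 0.0288, 0.2658]
tool_rot: [0.688, 0.726, -0.0, -0.0]
ft_force: [2.5, 0.4, 1.5]
grip_width: 0.0164
```

{"api": "send_rows", "payload": {"deltas": [{"tx": 0,"ty": -0.5,"tz": 0.03,"rx": 0,"ry": 0,"rz": 0},{"tx": 0,"ty": -1.0,"tz": 0.05,"rx": 0,"ry": 0,"rz": 0},{"tx": 0,"ty": -1.49,"tz": 0.08,"rx": 0,"ry": 0,"rz": 0}]}}

```text
time: 11.42
position: [0.5681, 0.0281, 0.265]
tool_rot: [0.688, 0.726, -0.0, -0.0]
ft_force: [1.6, 0.3, 1.4]
grip_width: 0.0157
```

{"api": "send_rows", "payload": {"deltas": [{"tx": 0,"ty": -0.49,"tz": 0.07,"rx": 0,"ry": 0,"rz": 0},{"tx": 0,"ty": -0.98,"tz": 0.15,"rx": 0,"ry": 0,"rz": 0},{"tx": 0,"ty": -1.46,"tz": 0.22,"rx": 0,"ry": 0,"rz": 0}]}}

```text
time: 11.67
position: [0.5535, 0.0273, 0.2627]
tool_rot: [0.688, 0.726, -0.0, -0.0]
ft_force: [1.0, 0.6, -0.1]
grip_width: 0.0157
```

{"api": "send_rows", "payload": {"deltas": [{"tx": 0,"ty": -0.47,"tz": 0.12,"rx": 0,"ry": 0,"rz": 0},{"tx": 0,"ty": -0.95,"tz": 0.25,"rx": 0,"ry": 0,"rz": 0},{"tx": 0,"ty": -1.42,"tz": 0.37,"rx": 0,"ry": 0,"rz": 0}]}}

```text
time: 11.92
position: [0.5394, 0.0265, 0.259]
tool_rot: [0.688, 0.726, -0.0, -0.0]
ft_force: [1.2, -0.0, 0.3]
grip_width: 0.0163
```

{"api": "send_rows", "payload": {"deltas": [{"tx": 0,"ty": -0.47,"tz": 0.17,"rx": 0,"ry": 0,"rz": 0},{"tx": 0,"ty": -0.93,"tz": 0.34,"rx": 0,"ry": 0,"rz": 0},{"tx": 0,"ty": -1.4,"tz": 0.51,"rx": 0,"ry": 0,"rz": 0}]}}

```text
time: 12.17
position: [0.5255, 0.0258, 0.2539]
tool_rot: [0.688, 0.726, -0.0, -0.0]
ft_force: [2.7, 0.6, 0.1]
grip_width: 0.016
```

{"api": "send_rows", "payload": {"deltas": [{"tx": 0,"ty": -0.44,"tz": 0.22,"rx": 0,"ry": 0,"rz": 0},{"tx": 0,"ty": -0.89,"tz": 0.43,"rx": 0,"ry": 0,"rz": 0},{"tx": 0,"ty": -1.33,"tz": 0.65,"rx": 0,"ry": 0,"rz": 0}]}}

```text
time: 12.42
position: [0.5121, 0.0251, 0.2473]
tool_rot: [0.688, 0.726, -0.0, -0.0]
ft_force: [0.7, -0.2, 0.7]
grip_width: 0.016
```

{"api": "send_rows", "payload": {"deltas": [{"tx": 0,"ty": -0.42,"tz": 0.26,"rx": 0,"ry": 0,"rz": 0},{"tx": 0,"ty": -0.84,"tz": 0.52,"rx": 0,"ry": 0,"rz": 0},{"tx": 0,"ty": -1.26,"tz": 0.78,"rx": 0,"ry": 0,"rz": 0}]}}

```text
time: 12.67
position: [0.4999, 0.0244, 0.2396]
tool_rot: [0.688, 0.726, 0.0, 0.0]
ft_force: [1.7, -0.9, 1.0]
grip_width: 0.0159
```

Run:
```python
from h import *
st()
c=robot.camera("scene");i=c["color"][170:290,160:320,::-1];cv2.imwrite(f"pics/6.png",cv2.resize(i,None,fx=5,fy=5,interpolation=cv2.INTER_CUBIC))
```

```text
t 12.67 p [0.4999 0.0244 0.2396] yaw 93.03 zaxis [ 0.  0. -1.] F [ 1.71 -0.9   0.96] q [-0.17  0.34  1.72  0.    1.08 -0.23] w 0.0159
```

View pics/6.png

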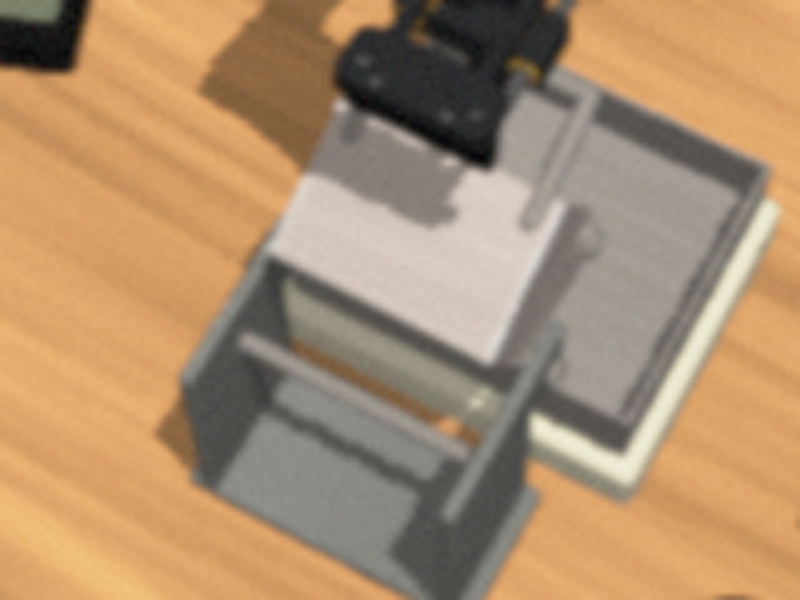

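The hopper is far over and a ball shows in the pan (crop 595,240). Now the last bit to the stop.

{"api": "send_rows", "payload": {"deltas": [{"tx": 0,"ty": -0.3,"tz": 0.23,"rx": 0,"ry": 0,"rz": 0},{"tx": 0,"ty": -0.6,"tz": 0.45,"rx": 0,"ry": 0,"rz": 0},{"tx": 0,"ty": -0.9,"tz": 0.68,"rx": 0,"ry": 0,"rz": 0}]}}

```text
time: 12.97
position: [0.4912, 0.0238, 0.2329]
tool_rot: [0.688, 0.726, 0.0, 0.0]
ft_force: [0.2, 0.6, 1.3]
grip_width: 0.0159
```

{"api": "send_rows", "payload": {"deltas": [{"tx": 0,"ty": -0.15,"tz": 0.12,"rx": 0,"ry": 0,"rz": 0},{"tx": 0,"ty": -0.28,"tz": 0.22,"rx": 0,"ry": 0,"rz": 0},{"tx": 0,"ty": -0.28,"tz": 0.22,"rx": 0,"ry": 0,"rz": 0}]}}

```text
time: 13.22
position: [0.488, 0.0237, 0.2306]
tool_rot: [0.688, 0.726, -0.0, -0.0]
ft_force: [0.6, 0.1, -0.7]
grip_width: 0.0163
```

{"api": "send_rows", "payload": {"deltas": [{"tx": 0,"ty": -0.15,"tz": 0.12,"rx": 0,"ry": 0,"rz": 0},{"tx": 0,"ty": -0.15,"tz": 0.12,"rx": 0,"ry": 0,"rz": 0}]}}

```text
time: 13.38
position: [0.488, 0.0237, 0.23]
tool_rot: [0.688, 0.726, 0.001, 0.001]
ft_force: [3.8, 0.4, -0.9]
grip_width: 0.0161
```

{"api": "send_rows", "payload": {"deltas": [{"tx": 0,"ty": -0.15,"tz": 0.13,"rx": 0,"ry": 0,"rz": 0},{"tx": 0,"ty": -0.15,"tz": 0.13,"rx": 0,"ry": 0,"rz": 0}]}}

```text
time: 13.55
position: [0.488, 0.0235, 0.2293]
tool_rot: [0.688, 0.725, 0.002, 0.002]
ft_force: [5.8, 1.3, 2.0]
grip_width: 0.0163
```

{"api": "send_rows", "payload": {"deltas": [{"tx": 0,"ty": -0.2,"tz": 0.1,"rx": 0,"ry": 0,"rz": 0},{"tx": 0,"ty": -0.2,"tz": 0.1,"rx": 0,"ry": 0,"rz": 0}]}}

```text
time: 13.72
position: [0.488, 0.0234, 0.2292]
tool_rot: [0.688, 0.725, 0.004, 0.004]
ft_force: [7.5, 1.4, 3.6]
grip_width: 0.0161
```

{"api": "send_rows", "payload": {"deltas": [{"tx": 0,"ty": -0.2,"tz": 0,"rx": 0,"ry": 0,"rz": 0},{"tx": 0,"ty": -0.2,"tz": 0,"rx": 0,"ry": 0,"rz": 0}]}}

```text
time: 13.88
position: [0.4868, 0.0234, 0.2292]
tool_rot: [0.688, 0.725, 0.004, 0.005]
ft_force: [9.9, 2.9, 2.1]
grip_width: 0.0187
```

Run:
```python
from h import *
st()
for n,(x0,x1,y0,y1) in (("scene",(160,320,160,280)),("top",(180,340,100,220))):
    c=robot.camera(n);i=c["color"][y0:y1,x0:x1,::-1];cv2.imwrite(f"pics/7{n}.png",cv2.resize(i,None,fx=5,fy=5,interpolation=cv2.INTER_CUBIC))
```

```text
t 13.88 p [0.4868 0.0234 0.2292] yaw 92.99 zaxis [ 0.013  0.    -1.   ] F [9.91 2.88 2.12] q [-0.18  0.33  1.77  0.    1.03 -0.24] w 0.0187
```

View pics/7scene.png

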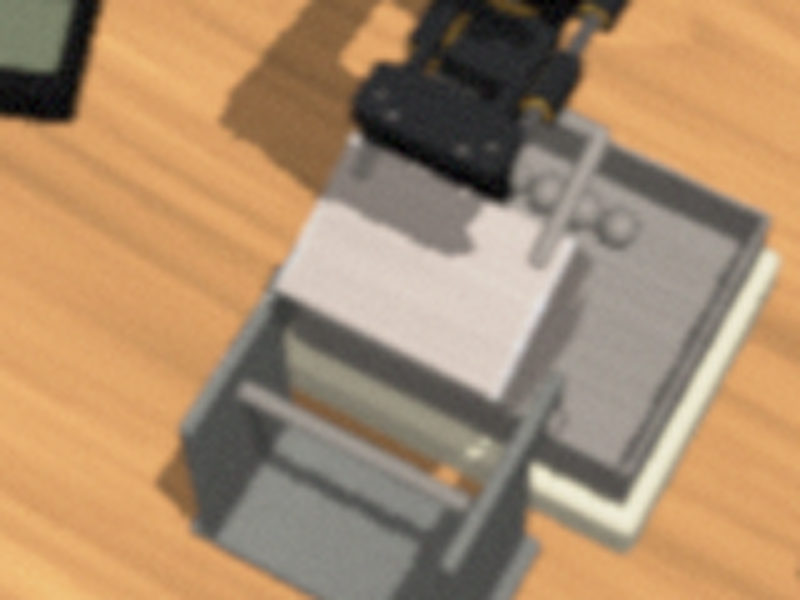

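View pics/7top.png

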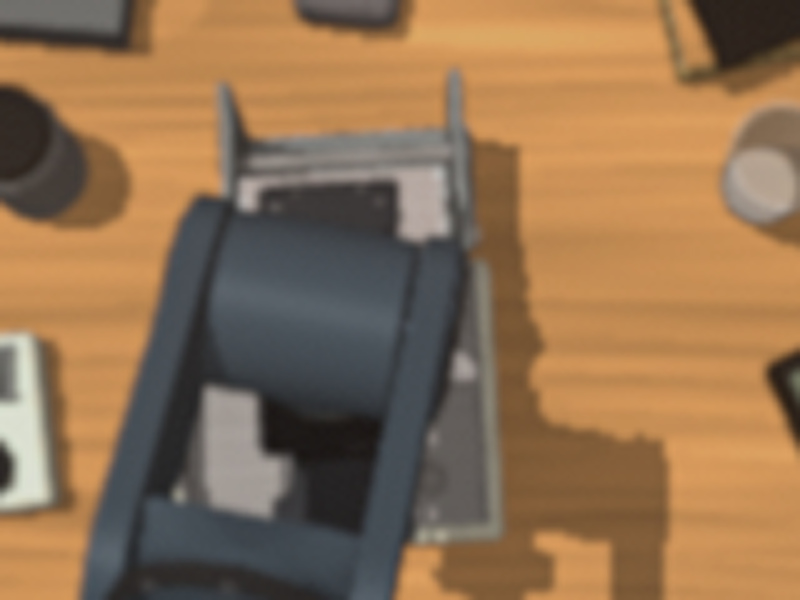

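Hopper on its stop (x steady at 0.488, force rising to 10 N); three balls are visible in the pan (scene crop 545–620, 185–225), the rest hidden. I'll relax, open and lift clear.

{"api": "send_rows", "payload": {"deltas": [{"tx": 0,"ty": 0.5,"tz": 0,"rx": 0,"ry": 0,"rz": 0},{"tx": 0,"ty": 0.7,"tz": 0,"rx": 0,"ry": 0,"rz": 0},{"tx": 0,"ty": 0.7,"tz": 0,"rx": 0,"ry": 0,"rz": 0},{"tx": 0,"ty": 0.7,"tz": 0,"rx": 0,"ry": 0,"rz": 0}], "claw": 3.4}}

```text
time: 14.32
position: [0.487, 0.024, 0.2266]
tool_rot: [0.688, 0.726, -0.001, -0.001]
ft_force: [0.1, 0.6, -0.6]
grip_width: 0.032
```

{"api": "send_rows", "payload": {"deltas": [{"tx": 0,"ty": 0,"tz": -1,"rx": 0,"ry": 0,"rz": 0},{"tx": 0,"ty": 0,"tz": -2,"rx": 0,"ry": 0,"rz": 0},{"tx": 0,"ty": 0,"tz": -4,"rx": 0,"ry": 0,"rz": 0},{"tx": 0,"ty": 0,"tz": -7,"rx": 0,"ry": 0,"rz": 0},{"tx": 0,"ty": 0,"tz": -10,"rx": 0,"ry": 0,"rz": 0}]}}

```text
time: 14.73
position: [0.4865, 0.024, 0.327]
tool_rot: [0.688, 0.726, -0.002, -0.002]
ft_force: [0.7, 0.1, -0.0]
grip_width: 0.0339
```

Run:
```python
from h import *
st();delta([.43,.3565,.32],yaw=7)
for n,(x0,x1,y0,y1) in (("scene",(160,320,160,280)),):
    c=robot.camera(n);i=c["color"][y0:y1,x0:x1,::-1];cv2.imwrite(f"pics/8{n}.png",cv2.resize(i,None,fx=5,fy=5,interpolation=cv2.INTER_CUBIC))
```

```text
t 14.73 p [0.4865 0.024  0.327 ] yaw 93.03 zaxis [-0.005  0.001 -1.   ] F [ 0.73  0.07 -0.04] q [-0.18  0.22  1.62 -0.    1.3  -0.23] w 0.0339
t cm [33.5  -3.88  0.76] len 33.7 r [-0.0051  0.0032  1.5016] deg 86.0
```

View pics/8scene.png

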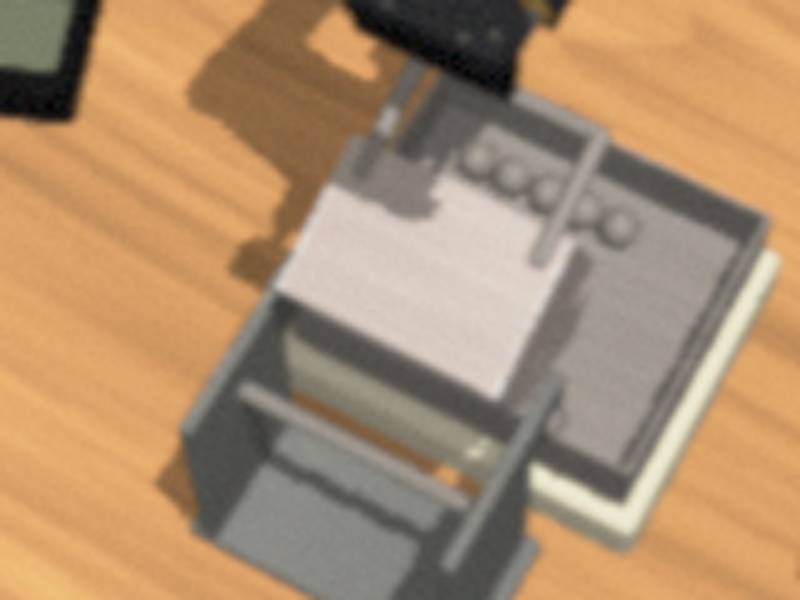

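All five balls lie in the pan in a row, crop (480,160) to (620,228). On to the record button with the fingers closed.

{"api": "send_rows", "payload": {"deltas": [{"tx": 2.4,"ty": -0.3,"tz": 0,"rx": 0,"ry": 0,"rz": 0.11},{"tx": 4.8,"ty": -0.6,"tz": 0,"rx": 0,"ry": 0,"rz": 0.22},{"tx": 7.2,"ty": -0.9,"tz": 0,"rx": 0,"ry": 0,"rz": 0.33},{"tx": 9.6,"ty": -1.2,"tz": 0,"rx": 0,"ry": 0,"rz": 0.44},{"tx": 12,"ty": -1.4,"tz": 0,"rx": 0,"ry": 0,"rz": 0.55}], "claw": 0, "squeeze": 20}}

```text
time: 15.2
position: [0.4665, 0.1437, 0.3267]
tool_rot: [0.861, 0.509, -0.001, -0.0]
ft_force: [-0.3, -0.4, -0.1]
grip_width: 0.0085
```

Run:
```python
from h import *
st();delta([.44,.3565,.3],yaw=7)
```

```text
t 15.2 p [0.4665 0.1437 0.3267] yaw 61.19 zaxis [-0.003 -0.    -1.   ] F [-0.26 -0.44 -0.12] q [ 0.07  0.22  1.62 -0.    1.3   0.57] w 0.0085
t cm [ 17.37 -12.58   2.67] len 21.6 r [-0.0012  0.0024  0.9458] deg 54.2
```

{"api": "send_rows", "payload": {"deltas": [{"tx": 2.4,"ty": -1.7,"tz": 0.3,"rx": 0,"ry": 0,"rz": 0.11},{"tx": 4.8,"ty": -3.4,"tz": 0.6,"rx": 0,"ry": 0,"rz": 0.22},{"tx": 7.2,"ty": -5.1,"tz": 1,"rx": 0,"ry": 0,"rz": 0.33},{"tx": 9.6,"ty": -6.9,"tz": 1.5,"rx": 0,"ry": 0,"rz": 0.44},{"tx": 12,"ty": -8.7,"tz": 2,"rx": 0,"ry": 0,"rz": 0.55}]}}

```text
time: 15.62
position: [0.4475, 0.2907, 0.3065]
tool_rot: [0.967, 0.256, -0.001, 0.0]
ft_force: [1.0, 0.2, 1.1]
grip_width: 0.0007
```

Run:
```python
from h import *
st();delta([.44,.3565,.2],yaw=7)
```

```text
t 15.62 p [0.4475 0.2907 0.3065] yaw 29.7 zaxis [-0.002 -0.001 -1.   ] F [1.04 0.2  1.06] q [ 0.37  0.31  1.55 -0.    1.28  1.42] w 0.0007
t cm [ 2.63 -6.09 10.64] len 12.5 r [0.0004 0.0022 0.3961] deg 22.7
```

{"api": "send_rows", "payload": {"deltas": [{"tx": 0.6,"ty": -1.5,"tz": 2,"rx": 0,"ry": 0,"rz": 0.1},{"tx": 1.2,"ty": -3,"tz": 4,"rx": 0,"ry": 0,"rz": 0.2},{"tx": 1.9,"ty": -4.5,"tz": 6,"rx": 0,"ry": 0,"rz": 0.3},{"tx": 2.6,"ty": -6.1,"tz": 8,"rx": 0,"ry": 0,"rz": 0.395},{"tx": 2.6,"ty": -6.1,"tz": 10.6,"rx": 0,"ry": 0,"rz": 0.395}]}}

```text
time: 16.03
position: [0.4404, 0.3583, 0.2008]
tool_rot: [0.998, 0.064, 0.001, -0.001]
ft_force: [0.6, 0.3, -0.3]
grip_width: 0.0004
```

{"api": "send_rows", "payload": {"deltas": [{"tx": 0,"ty": 0,"tz": 3,"rx": 0,"ry": 0,"rz": 0},{"tx": 0,"ty": 0,"tz": 6,"rx": 0,"ry": 0,"rz": 0},{"tx": 0,"ty": 0,"tz": 9,"rx": 0,"ry": 0,"rz": 0},{"tx": 0,"ty": 0,"tz": 10.5,"rx": 0,"ry": 0,"rz": 0},{"tx": 0,"ty": 0,"tz": 10.5,"rx": 0,"ry": 0,"rz": 0}]}}

```text
time: 16.45
position: [0.4372, 0.3536, 0.0921]
tool_rot: [0.998, 0.064, -0.005, 0.002]
ft_force: [-1.5, -0.8, 0.4]
grip_width: 0.0005
```

Run:
```python
from h import *
st();delta([.44,.3565,.07],yaw=7)
c=robot.camera("scene");i=c["color"][200:320,290:450,::-1];cv2.imwrite("pics/9.png",cv2.resize(i,None,fx=5,fy=5,interpolation=cv2.INTER_CUBIC))
```

```text
t 16.45 p [0.4372 0.3536 0.0921] yaw 7.38 zaxis [-0.009 -0.005 -1.   ] F [-1.46 -0.77  0.39] q [ 0.48  0.63  1.69 -0.    0.83  1.92] w 0.0005
t cm [ 0.34 -0.26  2.21] len 2.2 r [0.0039 0.01   0.0066] deg 0.7
```

View pics/9.png

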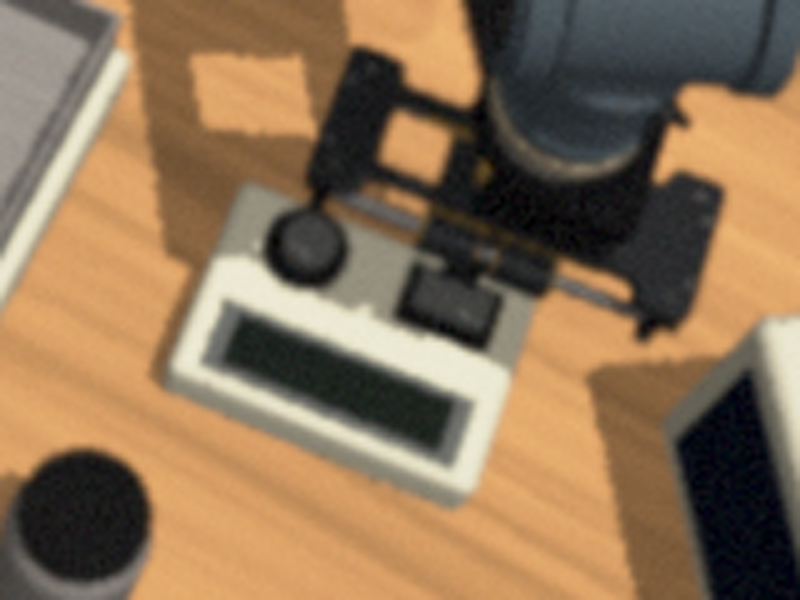

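The fingertips (crop 460,265) are just above and before the oblong button (450,300). The body stays well above the round one. Settle, then correct.

{"api": "send_rows", "payload": {"deltas": [{"tx": 0,"ty": 0,"tz": 0.5,"rx": 0,"ry": 0,"rz": 0},{"tx": 0,"ty": 0,"tz": 1,"rx": 0,"ry": 0,"rz": 0},{"tx": 0,"ty": 0,"tz": 1.5,"rx": 0,"ry": 0,"rz": 0},{"tx": 0,"ty": 0,"tz": 2,"rx": 0,"ry": 0,"rz": 0},{"tx": 0,"ty": 0,"tz": 2,"rx": 0,"ry": 0,"rz": 0}]}}

```text
time: 16.92
position: [0.4406, 0.3555, 0.076]
tool_rot: [0.998, 0.064, -0.0, 0.0]
ft_force: [0.8, 0.4, -0.1]
grip_width: 0.0005
```

{"api": "send_rows", "payload": {"deltas": [{"tx": 0,"ty": 0,"tz": 0.1,"rx": 0,"ry": 0,"rz": 0},{"tx": 0,"ty": 0,"tz": 0.1,"rx": 0,"ry": 0,"rz": 0},{"tx": 0,"ty": 0,"tz": 0.1,"rx": 0,"ry": 0,"rz": 0}]}}

```text
time: 17.17
position: [0.441, 0.3557, 0.0756]
tool_rot: [0.998, 0.064, 0.0, -0.0]
ft_force: [0.6, -0.0, 0.4]
grip_width: 0.0006
```

Run:
```python
from h import *
st();delta([.44,.3565,.064],yaw=7)
```

```text
t 17.17 p [0.441  0.3557 0.0756] yaw 7.38 zaxis [ 0.  0. -1.] F [ 0.55 -0.03  0.41] q [0.48 0.66 1.7  0.   0.78 1.92] w 0.0006
t cm [-0.09 -0.09  1.16] len 1.2 r [-0.0002 -0.0004  0.0066] deg 0.4
```

{"api": "send_rows", "payload": {"deltas": [{"tx": -0.1,"ty": -0.1,"tz": 0.5,"rx": 0,"ry": 0,"rz": 0},{"tx": -0.1,"ty": -0.1,"tz": 1,"rx": 0,"ry": 0,"rz": 0},{"tx": -0.1,"ty": -0.1,"tz": 1.2,"rx": 0,"ry": 0,"rz": 0},{"tx": -0.1,"ty": -0.1,"tz": 1.2,"rx": 0,"ry": 0,"rz": 0}]}}

```text
time: 17.5
position: [0.4392, 0.3563, 0.0626]
tool_rot: [0.998, 0.064, -0.001, 0.0]
ft_force: [-0.0, -0.3, 0.2]
grip_width: 0.0004
```

{"api": "send_rows", "payload": {"deltas": [{"tx": 0,"ty": 0,"tz": 0.1,"rx": 0,"ry": 0,"rz": 0},{"tx": 0,"ty": 0,"tz": 0.2,"rx": 0,"ry": 0,"rz": 0},{"tx": 0,"ty": 0,"tz": 0.3,"rx": 0,"ry": 0,"rz": 0},{"tx": 0,"ty": 0,"tz": 0.3,"rx": 0,"ry": 0,"rz": 0}]}}

```text
time: 17.83
position: [0.4396, 0.3564, 0.0603]
tool_rot: [0.998, 0.064, -0.0, 0.0]
ft_force: [-0.2, -0.3, 1.3]
grip_width: 0.0005
```

{"api": "send_rows", "payload": {"deltas": [{"tx": 0,"ty": 0,"tz": 0.1,"rx": 0,"ry": 0,"rz": 0},{"tx": 0,"ty": 0,"tz": 0.2,"rx": 0,"ry": 0,"rz": 0},{"tx": 0,"ty": 0,"tz": 0.3,"rx": 0,"ry": 0,"rz": 0},{"tx": 0,"ty": 0,"tz": 0.3,"rx": 0,"ry": 0,"rz": 0}]}}

```text
time: 18.17
position: [0.4396, 0.3564, 0.0573]
tool_rot: [0.998, 0.064, -0.0, 0.0]
ft_force: [-0.5, -0.9, 2.7]
grip_width: 0.0006
```

{"api": "send_rows", "payload": {"deltas": [{"tx": 0,"ty": 0,"tz": 0.1,"rx": 0,"ry": 0,"rz": 0},{"tx": 0,"ty": 0,"tz": 0.2,"rx": 0,"ry": 0,"rz": 0},{"tx": 0,"ty": 0,"tz": 0.2,"rx": 0,"ry": 0,"rz": 0}]}}

```text
time: 18.42
position: [0.4396, 0.3565, 0.0563]
tool_rot: [0.998, 0.064, -0.0, 0.0]
ft_force: [-2.8, -1.4, 9.2]
grip_width: 0.0006
```

{"api": "send_rows", "payload": {"deltas": [{"tx": 0,"ty": 0,"tz": 0.1,"rx": 0,"ry": 0,"rz": 0},{"tx": 0,"ty": 0,"tz": 0.15,"rx": 0,"ry": 0,"rz": 0},{"tx": 0,"ty": 0,"tz": 0.15,"rx": 0,"ry": 0,"rz": 0}]}}

```text
time: 18.67
position: [0.4397, 0.3565, 0.0561]
tool_rot: [0.998, 0.064, 0.0, -0.0]
ft_force: [-5.7, -3.4, 18.1]
grip_width: 0.0001
```

{"api": "send_rows", "payload": {"deltas": [{"tx": 0,"ty": 0,"tz": -2,"rx": 0,"ry": 0,"rz": 0},{"tx": 0,"ty": 0,"tz": -6,"rx": 0,"ry": 0,"rz": 0},{"tx": 0,"ty": 0,"tz": -10,"rx": 0,"ry": 0,"rz": 0},{"tx": 0,"ty": 0,"tz": -14,"rx": 0,"ry": 0,"rz": 0},{"tx": 0,"ty": 0,"tz": -18,"rx": 0,"ry": 0,"rz": 0}]}}

```text
time: 19.08
position: [0.4399, 0.3565, 0.2354]
tool_rot: [0.998, 0.064, 0.0, -0.0]
ft_force: [0.3, 0.7, 0.5]
grip_width: 0.0006
```

{"api": "send_rows", "payload": {"deltas": [{"tx": 0,"ty": 0,"tz": -4,"rx": 0,"ry": 0,"rz": 0},{"tx": 0,"ty": 0,"tz": -8,"rx": 0,"ry": 0,"rz": 0},{"tx": 0,"ty": 0,"tz": -8,"rx": 0,"ry": 0,"rz": 0},{"tx": 0,"ty": 0,"tz": -8,"rx": 0,"ry": 0,"rz": 0},{"tx": 0,"ty": 0,"tz": -8,"rx": 0,"ry": 0,"rz": 0}]}}

```text
time: 19.5
position: [0.4394, 0.3563, 0.3132]
tool_rot: [0.998, 0.064, -0.0, 0.0]
ft_force: [-0.3, 0.2, -0.6]
grip_width: 0.0004
```

Run:
```python
from h import *
st()
c=robot.camera("scene");i=c["color"][140:380,120:440,::-1];cv2.imwrite("pics/10.png",cv2.resize(i,None,fx=2.4,fy=2.4,interpolation=cv2.INTER_CUBIC))
W=cloud(c)
x,y,z=W[...,0],W[...,1],W[...,2]
m=(z>.06)&(z<.075)&(abs(x-.45)<.03)
for a,b in((.255,.3),(.335,.38)): q=W[m&(y>a)&(y<b)];print(len(q),np.median(q,0).round(4))
for l in("flask","beaker","calculator"):
    for n in("scene","top"):
        if n=="top": robot.camera("top")
```

```text
t 19.5 p [0.4394 0.3563 0.3132] yaw 7.37 zaxis [-0. -0. -1.] F [-0.32  0.2  -0.56] q [ 0.48  0.35  1.47 -0.    1.32  1.93] w 0.0004
58 [0.4491 0.2779 0.0625]
107 [0.4397 0.3586 0.0628]
```

View pics/10.png

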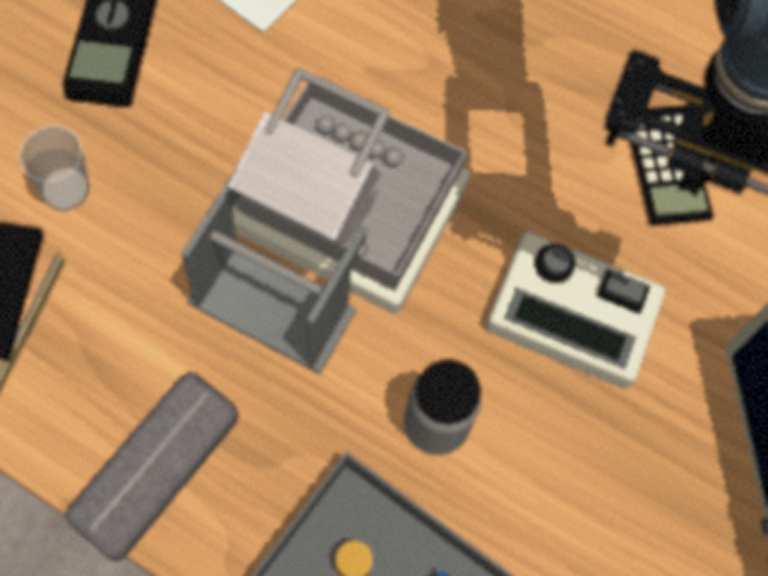

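Five balls lie in the pan (325,125 to 393,157), the hopper stays tilted, both buttons are up and the bystanders have not moved. Handing in.

```bash
python3 -c "
from h import *
print(robot.hand_in()); st()"
```

```text
the job is handed in; nothing more can be done
None
the job is handed in; nothing more can be done
```

The job is done in the order asked and was handed in at about 20 s of the 67 s allowed.

1. **Zero:** with the pan empty, I pressed the round button about 6 mm to its hard stop (up to 19 N) and let it go.
2. **Hopper:** I pulled the bar along its arc with the fingers loosely around it, at up to about 5 N, until it met its stop. There the bar no longer moved while the force rose to about 10 N. I then lifted the gripper clear.
3. **Balls:** a picture after lifting showed all five balls in the pan.
4. **Record:** I pressed the oblong button about 6 mm to its hard stop (18 N) and let it go.

In the last picture all five balls were in the pan and the hopper was still tilted. The depth readings put both buttons back up at about 62.5 mm. The flask, beaker and calculator looked unmoved; I judged them by eye and did not measure them. The arm touched nothing at hand-in.

No check failed. At the start the detectors misplaced some things, such as a "zero button" on the hopper and a "beaker" at the readout unit. I took the button and hopper positions from the pictures and depth data instead. My first move calls were refused for missing keys, and nothing moved then.

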